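# Pack the optical module caddy

### The job

Pack the spares caddy: put each of the four silver optical modules with a coloured latch (blue, yellow, red, green) into the bay whose liner has the same colour, lying flat and right way up, near the middle of the bay and lined up along it (the latch may point either way). Set them down gently, do not drop them. Leave the look-alikes where they lie: the black plug with a blue latch and the silver module with a black latch.

Things in the scene. Friction and masses are not known exactly. Their poses are not given: they have to be found in the camera images.
- module_blue: optical module: silver ribbed metal body with a blue plastic latch covering the last 24 mm of one end; 78 long (x) x 22 wide (y) x 14 mm high, about 0.09 kg, lying flat on the bench. Origin: centre of its underside; x runs along its length towards the latch, z up. It belongs in the blue bay
- module_yellow: optical module: silver ribbed metal body with a yellow plastic latch covering the last 24 mm of one end; 78 long (x) x 22 wide (y) x 14 mm high, about 0.09 kg, lying flat on the bench. Origin: centre of its underside; x runs along its length towards the latch, z up. It belongs in the yellow bay
- module_red: optical module: silver ribbed metal body with a red plastic latch covering the last 24 mm of one end; 78 long (x) x 22 wide (y) x 14 mm high, about 0.09 kg, lying flat on the bench. Origin: centre of its underside; x runs along its length towards the latch, z up. It belongs in the red bay
- module_green: optical module: silver ribbed metal body with a green plastic latch covering the last 24 mm of one end; 78 long (x) x 22 wide (y) x 14 mm high, about 0.09 kg, lying flat on the bench. Origin: centre of its underside; x runs along its length towards the latch, z up. It belongs in the green bay
- loopback_plug: look-alike that does not belong in the caddy: a test plug with a BLACK body and a blue latch; 78 long (x) x 22 wide (y) x 14 mm high, about 0.09 kg, lying flat on the bench. Origin: centre of its underside; x runs along its length towards the latch, z up
- module_black: look-alike that does not belong in the caddy: a silver module with a BLACK latch; 78 long (x) x 22 wide (y) x 14 mm high, about 0.09 kg, lying flat on the bench. Origin: centre of its underside; x runs along its length towards the latch, z up
- bay_blue: blue liner, 98 x 72 x 2 mm, on the floor of one bay of the dark caddy. Origin: centre of its underside, 4 mm above the bench; modules rest 2 mm above the origin. x along the bay, y across. Bay 100 x 74 mm inside, walls 4 mm thick, their tops 16 mm above the bench (10 above the liner). Caddy: 212 x 160 mm, four such bays 2 x 2, fixed to the bench
- bay_yellow: yellow liner, 98 x 72 x 2 mm, on the floor of one bay of the dark caddy. Origin: centre of its underside, 4 mm above the bench; modules rest 2 mm above the origin. x along the bay, y across. Bay 100 x 74 mm inside, walls 4 mm thick, their tops 16 mm above the bench (10 above the liner). Caddy: 212 x 160 mm, four such bays 2 x 2, fixed to the bench
- bay_red: red liner, 98 x 72 x 2 mm, on the floor of one bay of the dark caddy. Origin: centre of its underside, 4 mm above the bench; modules rest 2 mm above the origin. x along the bay, y across. Bay 100 x 74 mm inside, walls 4 mm thick, their tops 16 mm above the bench (10 above the liner). Caddy: 212 x 160 mm, four such bays 2 x 2, fixed to the bench
- bay_green: green liner, 98 x 72 x 2 mm, on the floor of one bay of the dark caddy. Origin: centre of its underside, 4 mm above the bench; modules rest 2 mm above the origin. x along the bay, y across. Bay 100 x 74 mm inside, walls 4 mm thick, their tops 16 mm above the bench (10 above the liner). Caddy: 212 x 160 mm, four such bays 2 x 2, fixed to the bench

How it is judged:
By the outcome, as a careful person would: the job done as asked, in the order asked, and still so for the second after the job is handed in, with the robot touching nothing.
It also fails if it takes over 96 s, if anything falls off the work surface, if the arm or the gripper's body presses on something with over 40 N, if the wrist force passes 120 N, or if a joint passes its speed limit or range.

### The arm

A 6-joint arm with a two-finger parallel gripper is mounted at the origin on the work surface. World frame = base frame: x ahead of the robot, y to its left, z up, the work surface at z = 0. Lengths are in m, angles in rad, forces in N, time in s.
With the tool pointing down it reaches from about 0.25 to 0.775 m from the base axis. Payload 4 kg.
Tool frame: the origin (TCP) lies midway between the tips of the shut fingers; the grasp point (between the pads) lies 19 mm behind it; z points along the fingers, y is the line along which they close (so a half turn about z gives the same grasp; the last joint's range is limited). The gripper opens to 94 mm and grips with 3 to 60 N. Pads are 16 mm wide; open, the fingers measure 119 mm over their backs; the gripper's body (75 mm by 177 mm) begins 78 mm behind the grasp point.
Start: joints at [1.209, 0.087, 1.371, -0, 1.684, -0.103], TCP at [0.141, 0.532, 0.206] pointing down, gripper open.
Joint ranges: [-3.1, 3.1], [-0.76, 2.03], [0.27, 2.55], [-1.08, 4.22], [0.17, 2.65], [-2.57, 2.57]. Speed limits (rad/s): [2.79, 2.79, 3.14, 3.14, 3.14, 3.14].

### API

Orientations are given as a unit quaternion [x, y, z, w].
In Python, from bench import readout, snapshot, arm, masks_of gives the robot as it stands.
- The arm moves only by the tool arm_command, never from a script. Its argument "series" is a list that holds one entry, the list of rows, each a list of 6 numbers: the shift along the world's x, y, z in mm, then the turn, a rotation vector about the world's x, y, z in rad. A call has 1 to 20 rows; each row shifts and turns the commanded pose from where the row before left it; what a row does not reach is not made up. A row lasts 1/8 s, in which the tool goes at most 62.5 mm and 10.7 degrees, less where a joint would pass 70% of its speed; a pose out of reach is approached as far as the arm can. A call with a gripper value outside its range is refused whole. "claw" is the gripper's target within -1 to 1 (shut at 1, half-way at 0, fully open at -1), set as the call begins (left out, the last holds). The fingers move at their own pace and stop on an object; the grip force is fixed at half the most. Time passes only in rows, so rows that do not move let the fingers close. It gives the time, the measured TCP pose, the force, the opening and the grip force at its end, in the units of the state.
- readout.get_obs(): the state, without advancing time (a new reading comes with each control period).
- snapshot(name): name is "side" or "top"; returns a dict with "image" (400x640x3 uint8, red, green, blue), "intrinsics" (3x3 intrinsics, pixels), "rvec" (rotation vector, rad) and "tvec" (3), from world to camera coordinates, as OpenCV has them. Camera axes: x right, y down, z forward; pixel columns grow to the right and rows downward; lengths in m; the calibration is good to about 2 mm. A picture is of the moment at which its call begins. There is no depth.
- arm.finish_job(): hands the job in; it is judged then, once.
Trained networks look in a picture, given as the dict that the camera call returned (one of the last four; its "shot" number tells which), for a name from the list of things; names that differ only in an ending like _2 or _b are one class to them, and where a whole thing is asked for, a point or a joint stands for the part that bears it (a point fixed in the world has none). Each returns a list of dicts, best first, with "p" (0 to 1); they miss things now and then, are a little off and sometimes report something else, mostly with a low value. They report only what shows in the picture. A call takes as long as a camera call.
- masks_of(name, picture): "region" (400x640 bool, what is visible of it) and "rect" ([centre column, centre row, width, height] in pixels, round what is visible of it).
The state is a dict: "time_s": time; "joint_pos": joint angles; "qd": joint speeds; "joint_torque": joint torques, N m; "tool_pos": TCP position; "tool_rot": TCP orientation; "ft_force": force on the tool from outside, world axes, zero at the start; "moment": the same for the moment, N m; "width": finger opening in m; "gripper_force": force on a finger pad.
Only numpy, scipy, OpenCV 4.12 (cv2) and the standard library are available. Lean on these libraries where they do the work, as an engineer would, in place of code of your own. Each camera call takes 0.05 s, during which the arm holds its last target. There are 200 camera calls.

## Working session

There is one attempt and no reset: what is moved stays moved. The work goes in short steps, Python scripts to look and compute and a tool call to move; the robot and the scene stay as the last step left them, time stands still between calls to the robot, and variables do not carry over. Pictures are saved under pics/ and viewed, at most 14 in all, crops included, and the job is handed in when it is done.

Besides the shell and the picture viewer there is one more tool, called after ">>>" by a JSON object that holds its "method" and its "body", one argument or row to a line. arm_command: Moves the arm, as the interface text tells. Its arguments: {"type":"object","properties":{"series":{"type":"array","items":{"type":"array","items":{"type":"array","items":{"type":"number"}}}},"claw":{"type":"number"}},"required":["series"]}

```bash
mkdir -p pics
cat > h.py <<'E'
import numpy as np, cv2
from bench import readout, snapshot, arm, masks_of
NAMES=["module_blue","module_yellow","module_red","module_green","loopback_plug","module_black","bay_blue","bay_yellow","bay_red","bay_green"]
def ground(s,px,z):
    R=cv2.Rodrigues(np.array(s["rvec"],float))[0];t=np.array(s["tvec"],float).ravel()
    c=-R.T@t
    px=np.atleast_2d(np.array(px,float))
    d=np.c_[px,np.ones(len(px))]@np.linalg.inv(np.array(s["intrinsics"])).T@R
    return c+d*((z-c[2])/d[:,2])[:,None]
def save(s,n): cv2.imwrite(f"pics/{n}.png",s["image"][:,:,::-1])
def locate(s,name,z):
    out=[]
    for m in masks_of(name,s)[:2]:
        cs,_=cv2.findContours(m["region"].astype(np.uint8),0,2)
        c=max(cs,key=cv2.contourArea).reshape(-1,2)
        w=ground(s,c,z)[:,:2]*1000
        r=cv2.minAreaRect(w.astype(np.float32))
        b=cv2.boxPoints(r);e=[b[1]-b[0],b[2]-b[1]];e=max(e,key=np.linalg.norm)
        out.append((round(m["p"],2),np.round(m["rect"]).astype(int).tolist(),np.round(r[0],1).tolist(),np.round(r[1],0).tolist(),round(float(np.degrees(np.arctan2(e[1],e[0]))%180),1)))
    return out
E
python3 - <<'E'
from h import *
s=snapshot("top");save(s,"top0")
for n in NAMES: print(n,locate(s,n,0.014 if n[0]!='b' else 0.006))
o=readout.get_obs();print(o["tool_pos"],o["tool_rot"],o["width"],o["time_s"])
s=snapshot("side");save(s,"side0")
E
```

```text
module_blue [(0.56, [162, 230, 34, 18], [470.9, 381.7], [26.0, 80.0], 116.8)]
module_yellow [(0.85, [230, 240, 21, 30], [445.3, 227.8], [24.0, 76.0], 154.3), (0.24, [233, 181, 22, 32], [580.0, 225.6], [25.0, 78.0], 142.2)]
module_red [(0.88, [488, 214, 30, 32], [505.6, -371.2], [77.0, 26.0], 34.2), (0.35, [436, 245, 21, 31], [433.3, -245.4], [75.0, 21.0], 30.2)]
module_green [(0.68, [429, 191, 29, 29], [559.8, -234.2], [22.0, 79.0], 124.9)]
loopback_plug [(0.65, [434, 246, 22, 31], [433.2, -244.4], [77.0, 26.0], 28.1), (0.33, [300, 183, 41, 48], [573.8, 62.2], [98.0, 72.0], 18.2)]
module_black [(0.67, [233, 180, 25, 31], [580.0, 224.7], [28.0, 79.0], 143.2), (0.33, [436, 246, 21, 31], [433.2, -245.7], [76.0, 23.0], 29.2)]
bay_blue [(0.51, [435, 245, 25, 34], [434.0, -247.1], [81.0, 27.0], 29.0)]
bay_yellow [(0.88, [347, 217, 42, 46], [500.6, -45.4], [98.0, 73.0], 17.2)]
bay_red [(0.68, [299, 186, 44, 46], [573.6, 62.1], [99.0, 73.0], 18.7)]
bay_green [(0.6, [333, 177, 42, 49], [599.4, -12.7], [98.0, 72.0], 18.6)]
[0.1407576  0.53170909 0.20549548] [1.29039323e-01 9.91639476e-01 4.41383682e-05 7.00840790e-06] 0.09365047214347184 0.55
```

```bash
ls
```

```text
h.py
pics
```

```bash
python3 -c "
import cv2
i=cv2.imread('pics/top0.png')[140:290,130:530];cv2.imwrite('pics/c0.png',cv2.resize(i,None,fx=2,fy=2,interpolation=cv2.INTER_CUBIC))"
```

```text
(no output)
```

View pics/c0.png

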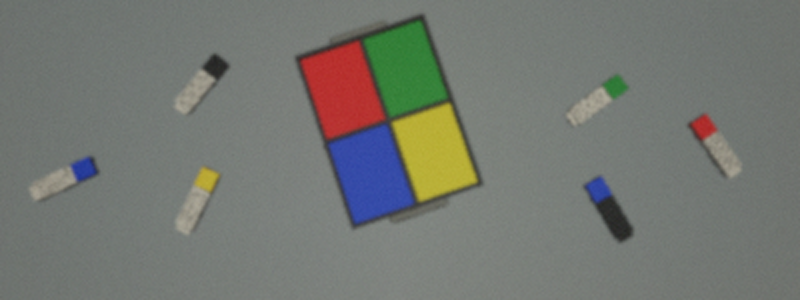

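View pics/side0.png

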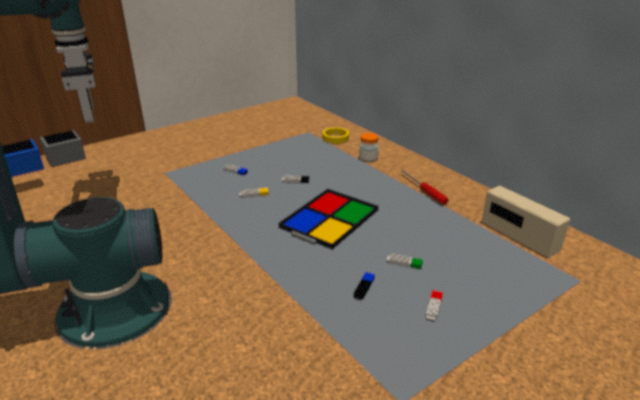

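The top picture shows the bays: red at (299,186), green at (333,177), yellow at (347,217) and blue at about (313,225). The modules are blue (162,230), yellow (230,240), green (429,191) and red (488,214). The look-alikes are at (233,180), with a black latch, and (434,246), with a black body. I'll get blue first.

>>> {"method": "arm_command", "body": {
  "series": [
    [[41,-19,-12,0,0,-0.106],[41,-19,-12,0,0,-0.106],[41,-19,-12,0,0,-0.106],[41,-19,-12,0,0,-0.106],[41,-19,-12,0,0,-0.106],[41,-19,-12,0,0,-0.106],[41,-19,-12,0,0,-0.106],[43,-17,-21,0,0,-0.103],[0,0,0,0,0,0],[0,0,0,0,0,0]]
  ],
  "claw": 0
}}

```text
time_s: 1.85
tool_pos: [0.4704, 0.382, 0.1006]
tool_rot: [0.524, 0.852, 0.0, -0.0]
ft_force: [0.1, 0.3, 0.1]
width: 0.0471
gripper_force: 0.0
```

Run:
```python
from h import *
o=readout.get_obs();print(o["tool_pos"],o["tool_rot"],o["width"],o["time_s"],o["ft_force"])
s=snapshot("top");save(s,"top1")
print(locate(s,"module_blue",.014),locate(s,"bay_blue",.006))
i=s["image"][140:290,100:360,::-1];cv2.imwrite('pics/c1.png',cv2.resize(i,None,fx=3,fy=3,interpolation=cv2.INTER_CUBIC))
```

```text
[0.47037261 0.38197713 0.10063237] [ 5.24089833e-01  8.51662899e-01  2.51082044e-05 -3.90305008e-04] 0.04711844504067474 1.85 [0.11060821 0.27387642 0.06203174]
[] [(0.85, [315, 228, 39, 49], [476.3, 28.8], [98.0, 71.0], 19.4), (0.47, [299, 183, 42, 47], [575.2, 62.0], [97.0, 73.0], 18.3)]
```

View pics/c1.png

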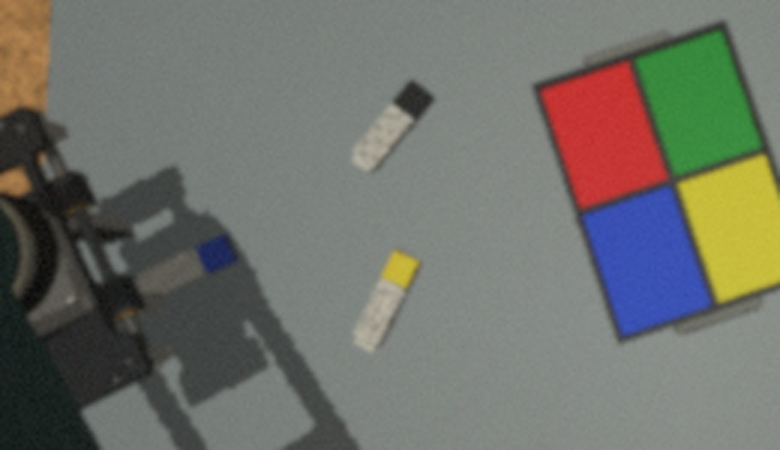

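The gripper stands over the blue module, whose latch shows at crop (217,252). The orientation matches, and the caddy is confirmed. Now I'll descend and grip.

>>> {"method": "arm_command", "body": {
  "series": [
    [[1,0,-30,0,0,0],[0,0,-30,0,0,0],[0,0,-20,0,0,0],[0,0,-10,0,0,0],[0,0,-6,0,0,0],[0,0,0,0,0,0]]
  ]
}}

```text
time_s: 2.75
tool_pos: [0.4718, 0.3821, 0.005]
tool_rot: [0.524, 0.852, 0.0, 0.0]
ft_force: [0.6, 0.2, 0.3]
width: 0.0469
gripper_force: 0.0
```

>>> {"method": "arm_command", "body": {
  "series": [
    [[0,0,0,0,0,0],[0,0,0,0,0,0],[0,0,0,0,0,0],[0,0,0,0,0,0],[0,0,0,0,0,0],[0,0,0,0,0,0]]
  ],
  "claw": 1
}}

```text
time_s: 3.5
tool_pos: [0.4722, 0.3819, 0.0051]
tool_rot: [0.524, 0.852, 0.001, 0.0]
ft_force: [-0.2, 0.4, 3.1]
width: 0.0215
gripper_force: 30.0
```

Gripped at 21.5 mm. Next I lift, carry it over the blue bay and turn.

>>> {"method": "arm_command", "body": {
  "series": [
    [[0,0,10,0,0,0],[0,0,25,0,0,0],[0,0,25,0,0,0],[0,-34,10,0,0,0.142],[0,-36,0,0,0,0.143],[0,-36,0,0,0,0.143],[0,-36,0,0,0,0.143],[0,-36,0,0,0,0.143],[1,-36,0,0,0,0.143],[1,-36,0,0,0,0.143],[1,-36,0,0,0,0.143],[1,-36,0,0,0,0.143],[0,-31,-20,0,0,0.14],[0,0,-10,0,0,0],[0,0,0,0,0,0],[0,0,0,0,0,0]]
  ]
}}

```text
time_s: 5.5
tool_pos: [0.476, 0.0297, 0.045]
tool_rot: [-0.161, 0.987, 0.0, 0.0]
ft_force: [-0.5, -0.0, -0.0]
width: 0.0217
gripper_force: 30.0
```

Run:
```python
from h import *
o=readout.get_obs();print(o["tool_pos"],o["tool_rot"],o["width"],o["time_s"],o["ft_force"])
s=snapshot("side");save(s,"side1")
i=s["image"][100:280,200:440,::-1];cv2.imwrite('pics/c2.png',cv2.resize(i,None,fx=3,fy=3,interpolation=cv2.INTER_CUBIC))
s=snapshot("top")
for n,z in (("module_yellow",.014),("module_red",.014),("module_green",.014),("bay_blue",.006)): print(n,locate(s,n,z))
```

```text
[0.47602745 0.02966191 0.04497539] [-1.60709834e-01  9.87001631e-01  1.83157925e-04  3.11105119e-04] 0.02173546461756724 5.5 [-0.47352976 -0.03807547 -0.02265925]
module_yellow [(0.91, [229, 241, 19, 33], [445.6, 227.4], [24.0, 75.0], 157.0)]
module_red [(0.91, [487, 213, 22, 28], [506.3, -371.6], [74.0, 24.0], 32.0)]
module_green [(0.8, [428, 191, 32, 28], [559.7, -234.9], [24.0, 81.0], 125.3)]
bay_blue []
```

View pics/c2.png

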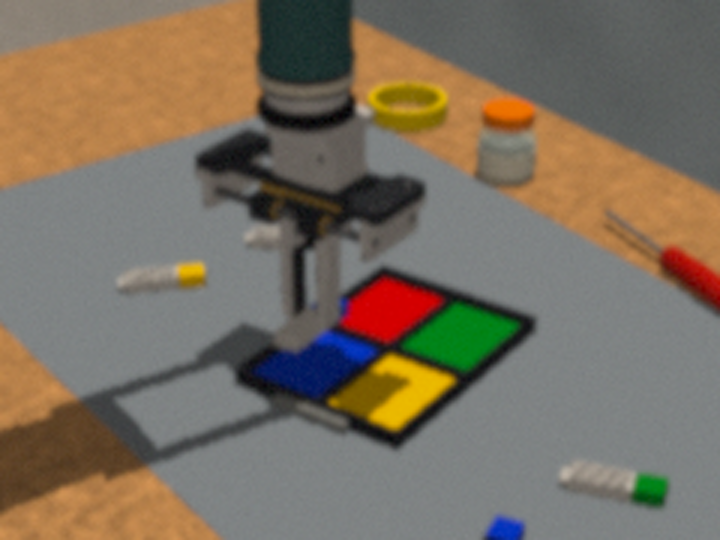

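The module is held level over the blue bay (crop (320,325)), with its latch toward the red bay. I'll lower gently.

>>> {"method": "arm_command", "body": {
  "series": [
    [[0,0,-14,0,0,0],[0,0,-10,0,0,0],[0,0,-6,0,0,0],[0,0,-2.5,0,0,0],[0,0,-1,0,0,0],[0,0,-0.5,0,0,0],[0,0,0,0,0,0]]
  ]
}}

```text
time_s: 6.68
tool_pos: [0.4759, 0.0287, 0.0111]
tool_rot: [-0.16, 0.987, -0.0, 0.0]
ft_force: [-1.0, -0.2, 1.9]
width: 0.0216
gripper_force: 30.0
```

>>> {"method": "arm_command", "body": {
  "series": [
    [[0,0,0,0,0,0],[0,0,0,0,0,0],[0,0,0,0,0,0],[0,0,8,0,0,0],[0,0,20,0,0,0],[0,0,25,0,0,0],[-4,30,20,0,0,-0.12],[-5,34,0,0,0,-0.125],[-5,34,0,0,0,-0.125],[-5,34,0,0,0,-0.125],[-5,34,-5,0,0,-0.125],[-6,33,-15,0,0,-0.13],[0,0,-10,0,0,0],[0,0,0,0,0,0],[0,0,0,0,0,0]]
  ],
  "claw": 0.2
}}

```text
time_s: 8.55
tool_pos: [0.4463, 0.2268, 0.054]
tool_rot: [0.213, 0.977, 0.0, 0.0]
ft_force: [1.5, 0.7, 0.6]
width: 0.0376
gripper_force: 0.0
```

Run:
```python
from h import *
s=snapshot("top");save(s,"top2")
print(locate(s,"module_blue",.02),locate(s,"bay_blue",.006))
i=s["image"][150:270,200:380,::-1];cv2.imwrite('pics/c3.png',cv2.resize(i,None,fx=4,fy=4,interpolation=cv2.INTER_CUBIC))
```

```text
[(0.64, [315, 229, 17, 32], [472.9, 28.4], [79.0, 24.0], 18.3)] [(0.96, [316, 228, 40, 46], [475.3, 27.5], [98.0, 71.0], 19.8)]
```

View pics/c3.png

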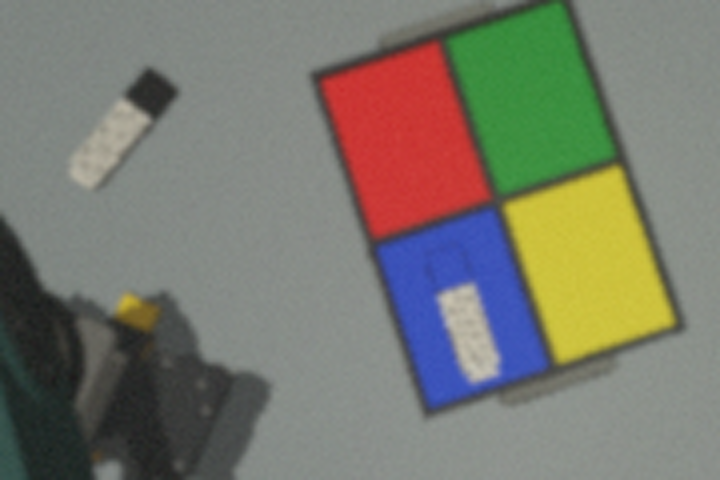

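Blue lies centred and aligned in its bay (crop (462,320)), with the latch blending into the liner. Next is yellow.

>>> {"method": "arm_command", "body": {
  "series": [
    [[-1,0,0,0,0,0],[0,0,-15,0,0,0],[0,0,-20,0,0,0],[0,0,-10,0,0,0],[0,0,-4,0,0,0],[0,0,0,0,0,0]]
  ],
  "claw": 0
}}

```text
time_s: 9.45
tool_pos: [0.4448, 0.2277, 0.0044]
tool_rot: [0.212, 0.977, -0.0, -0.0]
ft_force: [-0.1, 0.1, 0.2]
width: 0.0468
gripper_force: 0.0
```

>>> {"method": "arm_command", "body": {
  "series": [
    [[0,0,0,0,0,0],[0,0,0,0,0,0],[0,0,0,0,0,0],[0,0,0,0,0,0],[0,0,0,0,0,0],[0,0,0,0,0,0]]
  ],
  "claw": 1
}}

```text
time_s: 10.2
tool_pos: [0.4452, 0.228, 0.005]
tool_rot: [0.212, 0.977, 0.0, 0.0]
ft_force: [0.3, 0.8, 3.4]
width: 0.0217
gripper_force: 30.0
```

>>> {"method": "arm_command", "body": {
  "series": [
    [[0,0,10,0,0,0],[0,0,25,0,0,0],[0,0,25,0,0,0],[7,-34,10,0,0,0.094],[7,-34,0,0,0,0.094],[7,-34,0,0,0,0.094],[7,-34,0,0,0,0.094],[7,-34,0,0,0,0.094],[7,-34,0,0,0,0.094],[7,-34,0,0,0,0.094],[7,-35,-10,0,0,0.094],[0,0,-20,0,0,0],[0,0,-15,0,0,0],[0,0,-8,0,0,0],[0,0,0,0,0,0],[0,0,0,0,0,0]]
  ]
}}

```text
time_s: 12.2
tool_pos: [0.5013, -0.0451, 0.0222]
tool_rot: [-0.162, 0.987, -0.0, 0.001]
ft_force: [0.3, 0.4, -0.9]
width: 0.022
gripper_force: 30.0
```

>>> {"method": "arm_command", "body": {
  "series": [
    [[0,0,-6,0,0,0],[0,0,-3,0,0,0],[0,0,-1.5,0,0,0],[0,0,-0.5,0,0,0],[0,0,0,0,0,0]]
  ]
}}

```text
time_s: 12.82
tool_pos: [0.5007, -0.0452, 0.011]
tool_rot: [-0.161, 0.987, 0.0, -0.0]
ft_force: [-2.5, 0.2, 4.6]
width: 0.0216
gripper_force: 30.0
```

>>> {"method": "arm_command", "body": {
  "series": [
    [[0,0,0,0,0,0],[0,0,0,0,0,0],[0,0,0,0,0,0],[0,0,8,0,0,0],[0,0,20,0,0,0],[0,0,25,0,0,0],[7,-24,20,0,0,-0.16],[7,-24,0,0,0,-0.16],[7,-24,0,0,0,-0.16],[7,-24,0,0,0,-0.16],[8,-24,0,0,0,-0.16],[8,-24,-5,0,0,-0.16],[8,-24,-15,0,0,-0.16],[7,-21.5,-10,0,0,-0.16],[0,0,0,0,0,0],[0,0,0,0,0,0]]
  ],
  "claw": 0.2
}}

```text
time_s: 14.82
tool_pos: [0.5599, -0.2343, 0.0541]
tool_rot: [0.459, 0.889, 0.0, 0.0]
ft_force: [-0.1, -0.6, -0.1]
width: 0.0375
gripper_force: 0.0
```

Run:
```python
from h import *
s=snapshot("top");save(s,"top3")
print(locate(s,"module_yellow",.02),locate(s,"bay_yellow",.006))
i=s["image"][150:270,280:520,::-1];cv2.imwrite('pics/c4.png',cv2.resize(i,None,fx=3,fy=3,interpolation=cv2.INTER_CUBIC))
```

```text
[(0.85, [348, 215, 18, 30], [499.7, -45.2], [77.0, 22.0], 18.7)] [(0.62, [348, 218, 41, 51], [500.9, -45.9], [100.0, 74.0], 18.3)]
```

View pics/c4.png

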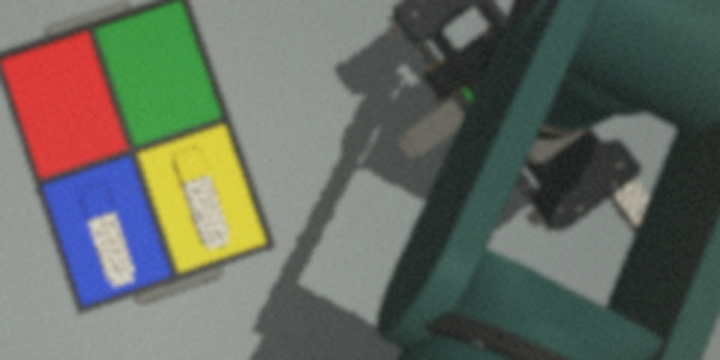

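Yellow is centred in its bay (crop (205,205)), and the gripper is over green. Now I descend and grip.

>>> {"method": "arm_command", "body": {
  "series": [
    [[0,0,0,0,0,0],[0,0,-15,0,0,0],[0,0,-20,0,0,0],[0,0,-10,0,0,0],[0,0,-4,0,0,0],[0,0,0,0,0,0]]
  ],
  "claw": 0
}}

```text
time_s: 15.72
tool_pos: [0.5598, -0.2348, 0.0044]
tool_rot: [0.46, 0.888, 0.0, -0.0]
ft_force: [1.2, -0.0, 0.5]
width: 0.0471
gripper_force: 0.0
```

>>> {"method": "arm_command", "body": {
  "series": [
    [[0,0,0,0,0,0],[0,0,0,0,0,0],[0,0,0,0,0,0],[0,0,0,0,0,0],[0,0,0,0,0,0],[0,0,0,0,0,0]]
  ],
  "claw": 1
}}

```text
time_s: 16.48
tool_pos: [0.5602, -0.2349, 0.0051]
tool_rot: [0.46, 0.888, 0.0, 0.001]
ft_force: [0.3, -0.5, 3.5]
width: 0.0216
gripper_force: 30.0
```

>>> {"method": "arm_command", "body": {
  "series": [
    [[0,0,10,0,0,0],[0,0,25,0,0,0],[0,0,25,0,0,0],[5,27,10,0,0,0.16],[5,28,0,0,0,0.16],[5,28,0,0,0,0.16],[5,28,0,0,0,0.16],[5,28,0,0,0,0.16],[5,28,0,0,0,0.16],[5,28,0,0,0,0.16],[4,27,-10,0,0,0.16],[0,0,-20,0,0,0],[0,0,-15,0,0,0],[0,0,-8,0,0,0],[0,0,0,0,0,0],[0,0,0,0,0,0]]
  ]
}}

```text
time_s: 18.48
tool_pos: [0.5993, -0.0132, 0.0223]
tool_rot: [-0.161, 0.987, -0.0, 0.001]
ft_force: [0.8, -0.1, -0.8]
width: 0.0213
gripper_force: 30.0
```

>>> {"method": "arm_command", "body": {
  "series": [
    [[0,0,-6,0,0,0],[0,0,-3,0,0,0],[0,0,-1.5,0,0,0],[0,0,-0.5,0,0,0],[0,0,0,0,0,0]]
  ]
}}

```text
time_s: 19.1
tool_pos: [0.5988, -0.0128, 0.011]
tool_rot: [-0.161, 0.987, -0.0, 0.0]
ft_force: [-2.5, -0.4, 3.3]
width: 0.0216
gripper_force: 30.0
```

>>> {"method": "arm_command", "body": {
  "series": [
    [[0,0,0,0,0,0],[0,0,0,0,0,0],[0,0,0,0,0,0],[0,0,8,0,0,0],[0,0,20,0,0,0],[0,0,25,0,0,0],[-6,-25,20,0,0,-0.18],[-6,-26,0,0,0,-0.18],[-6,-26,0,0,0,-0.18],[-6,-26,0,0,0,-0.18],[-7,-26,0,0,0,-0.18],[-7,-26,0,0,0,-0.18],[-7,-26,0,0,0,-0.18],[-7,-26,0,0,0,-0.18],[-7,-26,0,0,0,-0.18],[-7,-26,0,0,0,-0.18],[-7,-26,0,0,0,-0.18],[-7,-26,0,0,0,-0.18],[-7,-26,0,0,0,-0.18],[-6,-21.5,0,0,0,-0.18]]
  ],
  "claw": 0.2
}}

```text
time_s: 21.6
tool_pos: [0.5056, -0.3725, 0.0842]
tool_rot: [0.892, 0.453, 0.0, 0.0]
ft_force: [0.2, 0.1, 0.4]
width: 0.0374
gripper_force: 0.0
```

>>> {"method": "arm_command", "body": {
  "series": [
    [[0,0,0,0,0,-0.123],[0,0,-15,0,0,-0.123],[0,0,-15,0,0,-0.123],[0,0,0,0,0,0],[0,0,0,0,0,0]]
  ],
  "claw": 0
}}

```text
time_s: 22.22
tool_pos: [0.5061, -0.3716, 0.0544]
tool_rot: [0.958, 0.285, 0.0, 0.001]
ft_force: [0.9, 1.4, -0.0]
width: 0.047
gripper_force: 0.0
```

Run:
```python
from h import *
s=snapshot("top");save(s,"top4")
print(locate(s,"module_green",.02),locate(s,"bay_green",.006),locate(s,"module_red",.014),locate(s,"bay_red",.006))
i=s["image"][140:280,280:540,::-1];cv2.imwrite('pics/c5.png',cv2.resize(i,None,fx=3,fy=3,interpolation=cv2.INTER_CUBIC))
o=readout.get_obs();print(o["joint_pos"])
```

```text
[(0.86, [334, 174, 19, 35], [597.8, -12.5], [77.0, 21.0], 18.7), (0.33, [315, 228, 40, 46], [475.8, 27.9], [98.0, 75.0], 18.0)] [(0.63, [333, 176, 40, 43], [598.6, -12.1], [96.0, 72.0], 19.4), (0.18, [315, 227, 42, 49], [475.5, 28.5], [103.0, 75.0], 17.8)] [(0.61, [482, 205, 16, 14], [525.1, -359.3], [32.0, 25.0], 35.3)] [(0.68, [301, 187, 43, 49], [574.1, 61.8], [99.0, 71.0], 17.9)]
[-7.23510488e-01  3.29032530e-01  1.38832139e+00 -5.05026257e-05
  1.42290810e+00  2.69923619e-01]
```

View pics/c5.png

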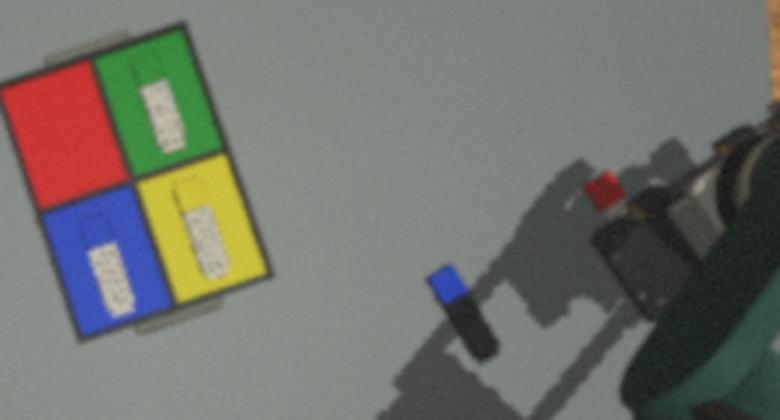

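Green is centred in its bay (crop (160,105)), and the gripper is over red with the latch visible at crop (605,190). Now I descend and grip.

>>> {"method": "arm_command", "body": {
  "series": [
    [[0,0,-15,0,0,0],[0,0,-20,0,0,0],[0,0,-10,0,0,0],[0,0,-4,0,0,0],[0,0,0,0,0,0]]
  ]
}}

```text
time_s: 23.1
tool_pos: [0.5056, -0.3712, 0.004]
tool_rot: [0.959, 0.284, -0.0, -0.0]
ft_force: [0.0, 0.5, -0.2]
width: 0.0467
gripper_force: 0.0
```

>>> {"method": "arm_command", "body": {
  "series": [
    [[0,0,0,0,0,0],[0,0,0,0,0,0],[0,0,0,0,0,0],[0,0,0,0,0,0],[0,0,0,0,0,0],[0,0,0,0,0,0]]
  ],
  "claw": 1
}}

```text
time_s: 23.85
tool_pos: [0.5062, -0.3718, 0.0052]
tool_rot: [0.959, 0.284, 0.0, 0.001]
ft_force: [1.1, -0.4, 2.4]
width: 0.0217
gripper_force: 30.0
```

>>> {"method": "arm_command", "body": {
  "series": [
    [[0,0,10,0,0,0],[0,0,25,0,0,0],[0,0,25,0,0,0],[6,39,10,0,0,-0.023],[6,40,0,0,0,-0.023],[6,40,0,0,0,-0.023],[6,40,0,0,0,-0.023],[6,40,0,0,0,-0.023],[6,40,0,0,0,-0.023],[6,40,0,0,0,-0.023],[6,40,0,0,0,-0.023],[6,40,0,0,0,-0.023],[7,40,0,0,0,-0.023],[7,34.5,-10,0,0,-0.023],[0,0,-20,0,0,0],[0,0,-15,0,0,0],[0,0,-8,0,0,0],[0,0,0,0,0,0],[0,0,0,0,0,0]]
  ]
}}

```text
time_s: 26.22
tool_pos: [0.5743, 0.0618, 0.0222]
tool_rot: [0.987, 0.161, 0.001, 0.0]
ft_force: [0.1, -0.6, -2.3]
width: 0.0212
gripper_force: 30.0
```

>>> {"method": "arm_command", "body": {
  "series": [
    [[0,0,-6,0,0,0],[0,0,-3,0,0,0],[0,0,-1.5,0,0,0],[0,0,-0.5,0,0,0],[0,0,0,0,0,0]]
  ]
}}

```text
time_s: 26.85
tool_pos: [0.5737, 0.0622, 0.0112]
tool_rot: [0.987, 0.161, -0.0, 0.0]
ft_force: [-3.1, -0.6, 3.9]
width: 0.0216
gripper_force: 30.0
```

Next I release, rise and move aside toward +y, high above the bench.

>>> {"method": "arm_command", "body": {
  "series": [
    [[0,0,0,0,0,0],[0,0,0,0,0,0],[0,0,0,0,0,0],[0,0,8,0,0,0],[0,0,20,0,0,0],[0,0,30,0,0,0],[0,0,40,0,0,0],[-20,40,30,0,0,0],[-20,40,0,0,0,0],[-20,40,0,0,0,0],[-20,40,0,0,0,0],[-20,40,0,0,0,0],[-20,40,0,0,0,0],[-20,40,0,0,0,0],[0,0,0,0,0,0],[0,0,0,0,0,0]]
  ],
  "claw": 0.2
}}

```text
time_s: 28.85
tool_pos: [0.4341, 0.3419, 0.1388]
tool_rot: [0.987, 0.161, 0.0, 0.0]
ft_force: [-0.4, -1.0, -0.4]
width: 0.0372
gripper_force: 0.0
```

Run:
```python
from h import *
s=snapshot("top")
for n in NAMES: print(n,locate(s,n,.02 if n[0]!='b' else .006)[:1])
i=s["image"][140:280,240:500,::-1];cv2.imwrite('pics/c6.png',cv2.resize(i,None,fx=3,fy=3,interpolation=cv2.INTER_CUBIC))
i=snapshot("side")["image"][170:270,250:410,::-1];cv2.imwrite('pics/c7.png',cv2.resize(i,None,fx=4,fy=4,interpolation=cv2.INTER_CUBIC))
```

```text
module_blue [(0.71, [317, 229, 19, 30], [472.4, 27.5], [74.0, 21.0], 18.3)]
module_yellow [(0.79, [347, 216, 21, 34], [500.3, -43.5], [79.0, 23.0], 17.9)]
module_red [(0.85, [303, 186, 20, 32], [570.2, 60.8], [78.0, 23.0], 17.5)]
module_green [(0.75, [332, 174, 15, 35], [597.6, -12.0], [76.0, 21.0], 19.1)]
loopback_plug [(0.67, [317, 231, 18, 33], [471.0, 28.1], [75.0, 22.0], 19.5)]
module_black [(0.8, [234, 182, 28, 27], [578.2, 224.8], [27.0, 81.0], 140.4)]
bay_blue [(0.85, [315, 226, 41, 52], [476.5, 28.7], [99.0, 72.0], 18.6)]
bay_yellow [(0.82, [348, 218, 44, 46], [501.8, -44.9], [96.0, 73.0], 18.3)]
bay_red []
bay_green [(0.79, [333, 176, 40, 48], [599.3, -12.7], [99.0, 74.0], 18.6)]
```

View pics/c6.png

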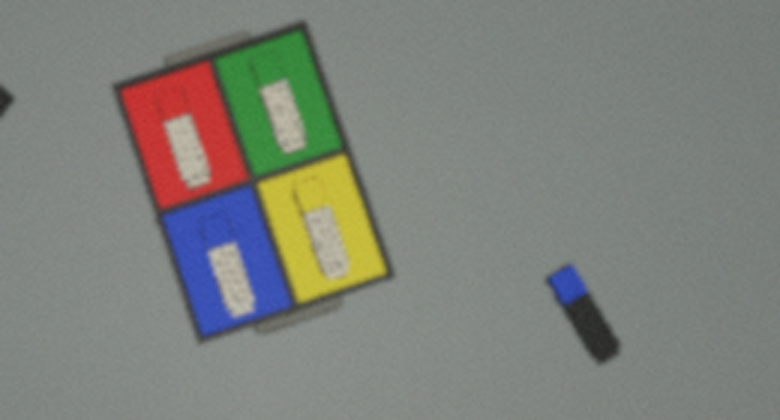

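View pics/c7.png

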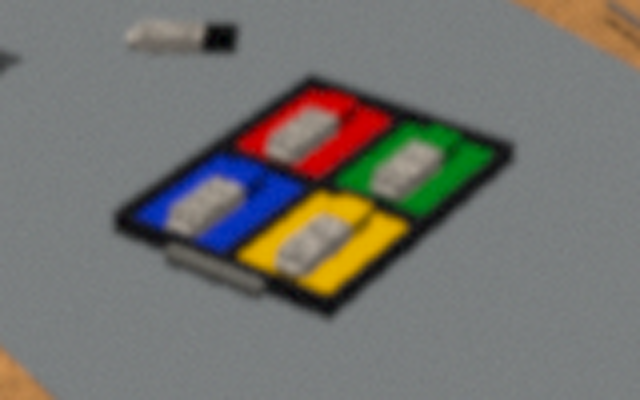

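All four modules lie flat, within about 4 mm of their bay centres and aligned. The look-alikes are where they were (black plug at crop (583,313), black-latch module at side crop (180,37)). I'm handing in.

```bash
python3 -c "
from bench import arm
print(arm.finish_job())"
```

```text
the job is handed in; nothing more can be done
None
```

I packed all four modules into their matching bays, flat, lined up and within about 4 mm of centre, left both look-alikes untouched, and handed the job in at about 29 s; no verdict was returned.

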